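# Clear a jammed carrot from the food processor's feed chute

### The arm

A 6-joint arm with a two-finger parallel gripper is mounted at the origin on a cart in front of the work surface, level with it; the furniture and walls round the work are solid. World frame = base frame: x ahead of the robot, y to its left, z up, the work surface at z = 0. Lengths are in m, angles in rad, forces in N, time in s.
With the tool pointing down it reaches from about 0.275 to 0.875 m from the base axis. Payload 12.5 kg.
Tool frame: the origin (TCP) lies at the very end of the fingers, on their centre line; the grasp point (between the pads) lies 19 mm behind it; z points along the fingers, y is the line along which they close (so a half turn about z gives the same grasp; the last joint's range is limited). The gripper opens to 85 mm and grips with 20 to 120 N. Pads are 22 mm wide; open, the fingers measure 114 mm over their backs; the gripper's body (76 mm by 85 mm) begins 54 mm behind the grasp point. The pads swing forward as they close: fully open they stand 13 mm farther back than shut.
Start: joints at [1.036, 0.351, 1.652, -0, 1.139, -0.085], TCP at [0.239, 0.495, 0.231] pointing down, gripper open.
Joint ranges: [-2.75, 2.75], [-0.79, 2.1], [0.01, 2.65], [-1.57, 4.71], [0.07, 3.14], [-2.87, 2.87]. Speed limits (rad/s): [2.22, 2.22, 2.79, 3.14, 3.14, 3.14].

### API

Orientations are given as a 3x3 rotation matrix whose columns are the frame's x, y, z axes.
In Python, from bench import manip gives the robot as it stands. Calls block until the motion is done:
- manip.move_ptp(position, orientation): joint-space move of the TCP to a pose.
- manip.move_l(position, attitude=None, max_speed=0.15): straight line of the TCP; attitude=None keeps the orientation; max_speed is the mean speed in m/s.
- manip.move_j(angles): joint-space move.
- manip.set_gripper(opening, effort=None): opening from 0.0 (shut) to 1.0 (fully open); effort is the grip in N (None keeps the last); returns when the fingers have stopped.
- manip.dwell(seconds).
- manip.inverse_kinematics(position, orientation): joint angles nearest the present ones, or None.
- manip.grab_frame(name): name is "side" or "top"; returns (picture, depth): 400x640x3 uint8, red, green, blue; 400x640 float32, m along the optical axis (not along the pixel's ray), 0 where there is no reading.
- manip.get_calibration(name): a dict with "camera_matrix" (3x3 intrinsics, pixels), "R" (3x3) and "t" (3): a world point X has camera coordinates R X + t. Camera axes: x right, y down, z forward; pixel columns grow to the right and rows downward; lengths in m; the calibration is good to about 2 mm. A picture is of the moment at which its call begins. get_calibration takes no time and is no camera call.
A pose or a line that the arm cannot do raises manip.Unreachable and nothing moves.
- manip.sign_off(): hands the job in; it is judged then, once.
Trained networks look in the newest picture that a camera, given by its name, has taken for a name from the list of things; names that differ only in an ending like _2 or _b are one class to them, and where a whole thing is asked for, a point or a joint stands for the part that bears it (a point fixed in the world has none). Each returns a list of dicts, best first, with "confidence" (0 to 1); they miss things now and then, are a little off and sometimes report something else, mostly with a low value. They report only what shows in the picture. A call takes as long as a camera call. They do not tell look-alikes from the thing itself.
- manip.look_for(camera, name): "at" ([x, y, z] in m, in world coordinates, good to about 4 mm: the middle of the surface that is visible of it).
Readings, each from a call of its own:
- manip.current_time(): time.
- manip.current_qpos(): joint angles.
- manip.current_joint_vel(): joint speeds.
- manip.current_joint_torque(): joint torques, N m.
- manip.current_ee_pos(): TCP position.
- manip.current_tcp_rot(): TCP orientation.
- manip.current_force(): force on the tool from outside, world axes, zero at the start.
- manip.current_ft_torque(): the same for the moment, N m.
- manip.current_grip_width(): opening from 0.0 (shut) to 1.0 (fully open).
- manip.current_grip_force(): force on a finger pad.
Only numpy, scipy, OpenCV 4.12 (cv2) and the standard library are available. Lean on these libraries where they do the work, as an engineer would, in place of code of your own. Each camera call takes 0.05 s, during which the arm holds its last target. There are 200 camera calls.

### The job

A chunk of carrot is jammed in the feed chute of the food processor, whose lid has backed off a little in its twist lock, so the chute is not exactly where it should be. Take the white pusher, feel its way into the chute and press the carrot through until it drops into the bowl, then leave the pusher fully home in the chute with its flange resting on the mouth. Be gentle with the plastic lid and chute, and leave the mug, the glass and the peeler where they are.

Things in the scene. Friction and masses are not known exactly. Their poses are not given: they have to be found in the camera images.
- processor: Food processor, off, immovable: white round base 172 mm across, clear bowl 160 mm across (floor at z = 63 mm), clear lid with its top at z = 136 mm, clear feed chute on the lid. Origin: centre of the underside, z up; bar handle (reaching 121 mm out) and dial on its -x side, chute 38 mm out on its +x side. Lid and chute crack under more than 35 N, knocks included, from pusher, gripper or arm.
- chute_locked (a point): Where the middle of the feed chute's mouth would be with the lid fully locked: 200 mm above the worktop, on +x of processor. The lid has backed off in its twist lock by an unmeasured 0.07 to 0.37 rad (counter-clockwise from above, about the bowl's axis), carrying the real mouth 3 to 14 mm along that arc towards +y of processor. It is stiff and stays there.
- chute_foot (a point): The point 70 mm below chute_locked, level with the chute's lower end, where the bore opens into the bowl. The straight vertical round bore is 40 mm wide and 70 mm long, with a sharp upper edge in a white collar 52 mm across, and turns with the lid; a lock tab on the lid's rim, in line with the handle when locked, turns too.
- carrot: Orange carrot chunk, an oval piece 39 x 22 mm, 34 mm long, upright in the chute. Origin: centre of its lower end. Jammed springily across the bore, up to 6 mm off its middle. About 6 to 14 N slides it down; it lets go and drops into the bowl once its top is 10 to 20 mm above the bore's lower end. More than 30 N from the pusher crushes it.
- carrot_centre (a point): Middle of the carrot chunk, 17 mm above its origin.
- pusher: White plastic pusher, 113 mm tall, 70 g, first standing upright on its tip. Origin: centre of its tip; z points up to the grip. Round shaft 38.2 mm thick with a nearly sharp-edged tip to z = 74, flange 52 mm across from z = 74 to 78, round grip 30 mm thick from z = 78 to 112. Fully home, the flange lies on the chute's mouth and the tip stands 4 mm out of the bore's lower end.
- pusher_flange (a point): Centre of the underside of the pusher's flange, 74 mm above its tip.
- tumbler: Clear drinking glass, 80 mm across, 91 mm tall, open at the top; origin under its centre. Bystander.
- mug_grey: Orange mug, 81 mm across, 113 mm with its handle, 101 mm tall; origin under its centre. Bystander.
- peeler: Dark green vegetable peeler, 170 x 25 x 18 mm, lying on the worktop along its x axis; origin under its centre. Bystander.
Not all that is in view belongs to the job. Leave any purple look-alike of the pusher alone.

How it is judged:
By the outcome, as a careful person would: the job done as asked, in the order asked, and still so for the second after the job is handed in, with the robot touching nothing.
It also fails if it takes over 67 s, if anything falls off the work surface, if the arm or the gripper's body presses on something with over 40 N, if the wrist force passes 120 N, or if a joint passes its speed limit or range.

## Working session

There is one attempt and no reset: what is moved stays moved. The work goes in short steps, each a Python script; the robot and the scene stay as the last script left them, time stands still between calls to the robot, and variables do not carry over. Pictures are saved under pics/ and viewed, at most 10 in all, crops included, and the job is handed in when it is done.

```bash
mkdir -p pics; cat > h.py <<'E'
from bench import manip
import numpy as np, cv2
def snap(cam,name):
    p,d=manip.grab_frame(cam); cv2.imwrite(f'pics/{name}.png',p[:,:,::-1]); np.save(f'pics/{name}.npy',d); return p,d
def cal(cam):
    c=manip.get_calibration(cam); return np.array(c['camera_matrix']),np.array(c['R']),np.array(c['t'])
def unproj(cam,u,v,d):
    K,R,t=cal(cam); pc=np.linalg.inv(K)@np.array([u,v,1.])*d; return R.T@(pc-t)
def rayz(cam,u,v,z):
    K,R,t=cal(cam); r=R.T@np.linalg.inv(K)@np.array([u,v,1.]); c=-R.T@t; return c+r*(z-c[2])/r[2]
def proj(cam,X):
    K,R,t=cal(cam); p=K@(R@np.array(X)+t); return p[:2]/p[2]
E
python3 - <<'E'
from h import *
for c in ('side','top'):
    snap(c,c+'0'); K,R,t=cal(c); print(c,-R.T@t, R[2],K[0,0])
    for n in ('processor','chute_locked','carrot','pusher','tumbler','mug_grey','peeler','pusher_flange'):
        try: print(n,[(np.round(r['at'],3).tolist(),round(r['confidence'],2),proj(c,r['at']).astype(int).tolist()) for r in manip.look_for(c,n)][:3])
        except Exception as e: print(n,e)
print(manip.current_time())
E
```

```text
side [0.40342864 0.70839207 0.98135941] [ 0.14321059 -0.6801618  -0.71893717] 480.81885982576557
processor [([0.58, 0.07, 0.132], 0.56, [310, 255])]
chute_locked []
carrot [([0.629, 0.036, 0.188], 0.55, [292, 224])]
pusher [([0.43, -0.205, 0.078], 0.89, [391, 198]), ([0.422, -0.113, 0.077], 0.65, [389, 224]), ([0.527, -0.189, 0.076], 0.62, [354, 197])]
tumbler [([0.493, 0.21, 0.051], 0.56, [333, 337])]
mug_grey [([0.648, 0.23, 0.06], 0.97, [261, 328])]
peeler [([0.434, -0.352, 0.018], 0.77, [394, 178])]
pusher_flange [([0.432, -0.206, 0.077], 0.95, [390, 198]), ([0.529, -0.191, 0.079], 0.91, [353, 196]), ([0.42, -0.118, 0.074], 0.82, [390, 224])]
top [ 0.45005497 -0.06691029  1.08248463] [ 0.09275984  0.0286642  -0.99527583] 361.553058005151
processor [([0.578, 0.027, 0.138], 0.56, [290, 185])]
chute_locked [([0.579, 0.026, 0.139], 0.73, [291, 184])]
carrot [([0.63, 0.034, 0.184], 0.55, [286, 162]), ([0.431, -0.358, 0.011], 0.54, [426, 240])]
pusher [([0.428, -0.212, 0.076], 0.67, [379, 242]), ([0.417, -0.129, 0.077], 0.59, [349, 246])]
tumbler [([0.493, 0.233, 0.035], 0.58, [223, 219]), ([0.578, 0.03, 0.137], 0.4, [289, 185])]
mug_grey [([0.489, 0.229, 0.033], 0.7, [225, 220]), ([0.577, 0.029, 0.133], 0.62, [290, 185]), ([0.649, 0.243, 0.053], 0.58, [219, 165])]
peeler [([0.434, -0.357, 0.012], 0.71, [425, 239])]
pusher_flange [([0.425, -0.214, 0.073], 0.61, [379, 243]), ([0.526, -0.198, 0.079], 0.56, [373, 206]), ([0.426, -0.132, 0.078], 0.53, [349, 243])]
0.9
```

View pics/top0.png

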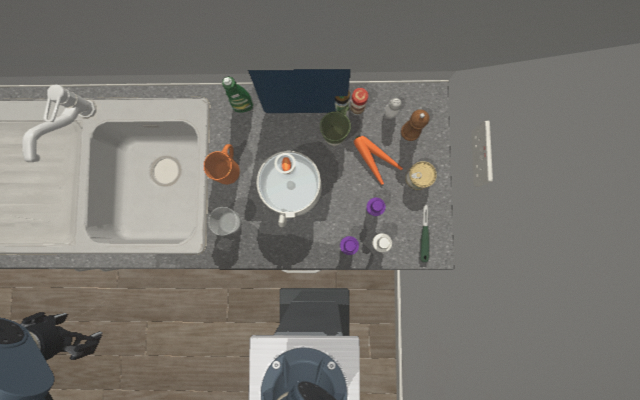

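View pics/side0.png

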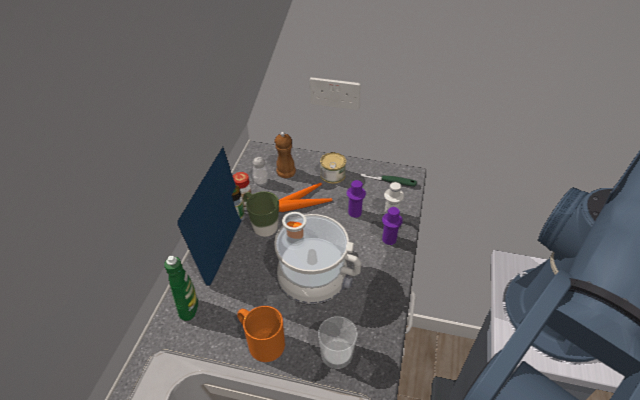

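The top view shows the candidates for the pusher: white at (383,242), and purple at (376,206) and (349,245). In the side view they are white at (393,197), purple at (356,199) and (391,226). I choose the white one, and will check it and the chute in a close crop.

```bash
python3 - <<'E'
import cv2,numpy as np
t=cv2.imread('pics/top0.png');s=cv2.imread('pics/side0.png')
f=lambda im,x,y,w,h,k:cv2.resize(im[y:y+h,x:x+w],None,fx=k,fy=k,interpolation=cv2.INTER_CUBIC)
a=f(t,250,140,80,90,5) # 400x450 
b=f(s,260,200,100,100,4) #400x400
b=cv2.copyMakeBorder(b,0,50,0,0,cv2.BORDER_CONSTANT)
c=np.hstack([f(t,335,190,80,30*2//2+0,5),f(s,345,170,80,30,5)])
c=np.hstack([f(t,350,225,80,30,5),f(s,350,180,80,30,5)])
cv2.imwrite('pics/crop1.png',np.vstack([np.hstack([a,b]),c]))
E
```

```text
(no output)
```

View pics/crop1.png

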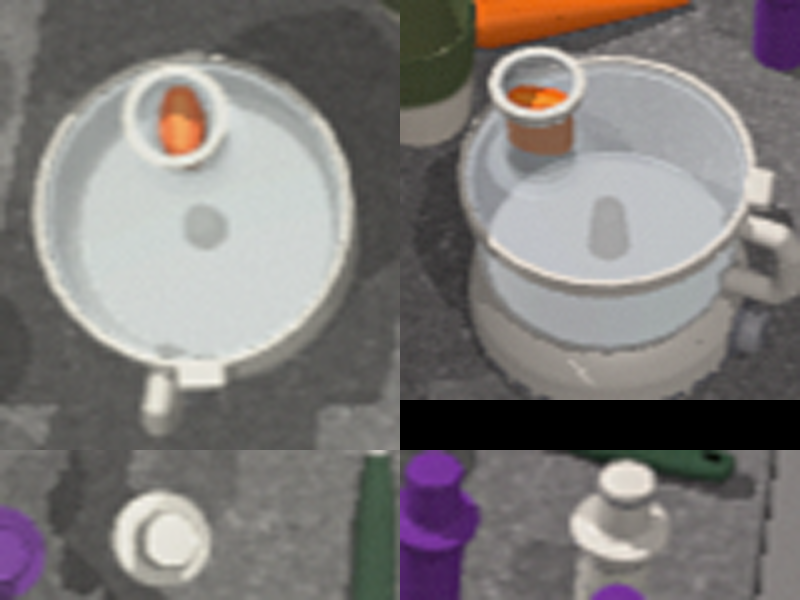

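The crop confirms the white pusher at top (382.5,243). The clear chute with its white collar is at top (285,163), with the carrot inside. The lid tab at (290,215) is rotated relative to the handle at (281,220). Next I'll fit the collar and flange circles in both views.

```bash
cat > fit.py <<'E'
from h import *
from scipy.optimize import minimize
from scipy.ndimage import map_coordinates
A=np.linspace(0,2*np.pi,72,endpoint=False)
def val(im,cam,x,y,z,r):
    K,R,t=cal(cam); P=np.stack([x+r*np.cos(A),y+r*np.sin(A),np.full(72,z)])
    p=K@(R@P+t[:,None]); return map_coordinates(im,[p[1]/p[2],p[0]/p[2]],order=1)
def fit(im,cam,x0,z,rin,rout):
    # bright ring/disc: bright between rin..rout, dark outside(and inside when rin)
    def cost(q,o=None):
        m=(rin+rout)/2 if rin else rout-.003
        c=val(im,cam,q[0],q[1],z,m)-np.clip(val(im,cam,q[0],q[1],z,rout+.003),0,255)
        if rin: c=c+val(im,cam,q[0],q[1],z,m)-val(im,cam,q[0],q[1],z,rin-.003)
        return -np.mean(np.clip(c,-60,60))
    g=[(cost((x0[0]+a,x0[1]+b)),a,b) for a in np.arange(-.015,.0151,.003) for b in np.arange(-.015,.0151,.003)]
    _,a,b=min(g); r=minimize(cost,(x0[0]+a,x0[1]+b),method='Nelder-Mead',options=dict(initial_simplex=[(x0[0]+a,x0[1]+b),(x0[0]+a+.002,x0[1]+b),(x0[0]+a,x0[1]+b+.002)]))
    return np.round(r.x,4),round(r.fun,1)
if __name__=='__main__':
  for c in('top','side'):
    im=cv2.imread(f'pics/{c}0.png').astype(float).min(2)
    print(c,'collar',fit(im,c,(.630,.035),.2,.02,.026))
    print(c,'flange',fit(im,c,(.428,-.21),.078,None,.026),'griptop',fit(im,c,(.428,-.21),.112,None,.015))
    print(c,'lid rim',fit(im,c,(.58,.03),.136,.074,.080), fit(im,c,(.58,.03),.136,.077,.083))
    d=np.load(f'pics/{c}0.npy'); 
    for X in((.428,-.21,.112),(.612,.03,.2)):
        u,v=proj(c,X).astype(int); print(np.round([unproj(c,u+i,v,d[v,u+i])for i in(-1,0,1)],3).tolist())
  for n,u,v in(('tab',250+202/5,140+375/5),('handle',250+158/5,140+400/5)): print(n,[np.round(rayz('top',u,v,z),3) for z in(.136,.11,)])
E
python3 fit.py
```

```text
top collar (array([0.6283, 0.0368]), np.float64(-59.3))
top flange (array([ 0.4276, -0.2202]), np.float64(-58.2)) griptop (array([ 0.4285, -0.2231]), np.float64(-43.0))
top lid rim (array([0.587 , 0.0329]), np.float64(-30.2)) (array([0.5869, 0.0348]), np.float64(-56.0))
[[0.43, -0.207, 0.11], [0.43, -0.208, 0.117], [0.43, -0.211, 0.114]]
[[0.617, 0.035, 0.182], [0.616, 0.032, 0.187], [0.616, 0.03, 0.185]]Traceback (most recent call last):
  File "fit.py", line 21, in <module>
    print(c,'collar',fit(im,c,(.630,.035),.2,.02,.026))
                     ~~~^^^^^^^^^^^^^^^^^^^^^^^^^^^^^^
  File "fit.py", line 15, in fit
    g=[(cost((x0[0]+a,x0[1]+b)),a,b) for a in np.arange(-.015,.0151,.003) for b in np.arange(-.015,.0151,.003)]
        ~~~~^^^^^^^^^^^^^^^^^^^
  File "fit.py", line 13, in cost
    if rin: c=c+val(im,cam,q[0],q[1],z,m)-val(im,cam,q[0],q[1],z,rin-.003)
                ~~~^^^^^^^^^^^^^^^^^^^^^^
  File "fit.py", line 6, in val
    K,R,t=cal(cam); P=np.stack([x+r*np.cos(A),y+r*np.sin(A),np.full(72,z)])
          ~~~^^^^^
  File "h.py", line 6, in cal
    c=manip.get_calibration(cam); return np.array(c['camera_matrix']),np.array(c['R']),np.array(c['t'])
ValueError: time passes only in moves, steps and waits
```

```bash
sed -i 's/^def cal/import functools\n@functools.cache\ndef cal/' h.py; sed -i 's/-60,60/-120,120/; s/rout-.003/rout-.002/; s/rout+.003/rout+.002/; s/rin-.003/rin-.002/' fit.py; python3 fit.py; python3 -c "
from h import *; print(manip.current_time(), manip.current_force(), manip.current_ft_torque(), manip.current_tcp_rot(), manip.current_time())"
```

```text
top collar (array([0.6271, 0.0372]), np.float64(-93.1))
top flange (array([ 0.4279, -0.219 ]), np.float64(-68.6)) griptop (array([ 0.4365, -0.2055]), np.float64(-34.2))
top lid rim (array([0.5856, 0.0392]), np.float64(-39.1)) (array([0.5871, 0.0348]), np.float64(-67.9))
[[0.43, -0.207, 0.11], [0.43, -0.208, 0.117], [0.43, -0.211, 0.114]]
[[0.617, 0.035, 0.182], [0.616, 0.032, 0.187], [0.616, 0.03, 0.185]]
side collar (array([0.6254, 0.0338]), np.float64(-114.8))
side flange (array([ 0.4263, -0.2221]), np.float64(-36.9)) griptop (array([ 0.4261, -0.2222]), np.float64(-79.0))
side lid rim (array([0.5868, 0.0359]), np.float64(-46.0)) (array([0.5856, 0.0299]), np.float64(-52.3))
[[0.432, -0.209, 0.113], [0.43, -0.21, 0.113], [0.427, -0.208, 0.116]]
[[0.618, 0.019, 0.189], [0.616, 0.018, 0.189], [0.614, 0.018, 0.189]]
tab [array([0.5  , 0.028, 0.136]), array([0.502, 0.03 , 0.11 ])]
handle [array([0.487, 0.051, 0.136]), array([0.488, 0.054, 0.11 ])]
0.9 [-0.05640533  0.46981153  0.67342609] [-0.02243862  0.03527125  0.00940146] [[-9.00537051e-01  4.34779276e-01 -1.58530315e-05]
 [ 4.34779277e-01  9.00537051e-01 -1.26820250e-05]
 [ 8.76236054e-06 -1.83132030e-05 -1.00000000e+00]] 0.9
```

```bash
cat >> h.py <<'E'
def Rz(a):
    y=np.array([np.cos(a),np.sin(a),0]); z=np.array([0,0,-1.]); return np.column_stack([np.cross(y,z),y,z])
def st(tag=''):
    f=np.array(manip.current_force()); m=np.array(manip.current_ft_torque()); p=np.array(manip.current_ee_pos())
    print(tag,'t',round(manip.current_time(),2),'p',np.round(p,4),'f',np.round(f,2),'m',np.round(m,3),'w',round(manip.current_grip_width(),3),'g',round(manip.current_grip_force(),1)); return f,m,p
E
python3 - <<'E'
from h import *
P=(.427,-.2205)
for a in(-.66,np.pi-.66):
    R=Rz(a)
    for p in((*P,.2),(*P,.079),(.626,.0355,.3),(.626,.0355,.2)): 
        q=manip.inverse_kinematics(p,R); print(a,p,None if q is None else np.round(q,2))
E
```

```text
-0.66 (0.427, -0.2205, 0.2) [-0.57  0.26  1.86 -0.    1.02  0.09]
-0.66 (0.427, -0.2205, 0.079) [-0.57  0.46  1.95 -0.    0.73  0.09]
-0.66 (0.626, 0.0355, 0.3) [-0.02  0.44  1.35 -0.    1.35  0.64]
-0.66 (0.626, 0.0355, 0.2) [-0.02  0.52  1.47 -0.    1.15  0.64]
2.481592653589793 (0.427, -0.2205, 0.2) None
2.481592653589793 (0.427, -0.2205, 0.079) None
2.481592653589793 (0.626, 0.0355, 0.3) [-0.02  0.44  1.35 -0.    1.35 -2.5 ]
2.481592653589793 (0.626, 0.0355, 0.2) [-0.02  0.52  1.47 -0.    1.15 -2.5 ]
```

```bash
python3 - <<'E'
from h import *
R=Rz(-.66); P=(.427,-.2205)
manip.move_ptp((*P,.2),R); st('above')
manip.set_gripper(.8)
manip.move_l((*P,.079),max_speed=.1); st('down')
manip.set_gripper(0,effort=70); st('grip')
p=manip.current_ee_pos()
manip.move_l((p[0],p[1],.10),max_speed=.05); st('lift2cm')
manip.move_l((p[0],p[1],.31),max_speed=.2); st('lift')
snap('top','top1'); snap('side','side1')
u,v=proj('side',(p[0],p[1],.27)).astype(int); print(u,v)
im=cv2.imread('pics/side1.png'); h=cv2.imread('pics/top1.png'); ut,vt=proj('top',(p[0],p[1],.3)).astype(int)
f=lambda i,u,v:cv2.resize(i[max(v-50,0):max(v-50,0)+100,u-50:u+50],(400,400),interpolation=cv2.INTER_CUBIC)
cv2.imwrite('pics/crop2.png',np.hstack([f(im,u,v),f(h,ut,vt)]))
E
```

```text
above t 3.52 p [ 0.4273 -0.22    0.2   ] f [ 0.11  0.25 -0.33] m [-0.012 -0.025  0.004] w 0.999 g 0.0
down t 5.19 p [ 0.4273 -0.2207  0.0795] f [ 0.38  0.12 -0.44] m [-0.041 -0.032 -0.04 ] w 0.805 g 0.0
grip t 5.63 p [ 0.4271 -0.2205  0.0794] f [-0.77  1.44  5.72] m [0.259 0.279 0.005] w 0.333 g 68.5
lift2cm t 6.2 p [ 0.427  -0.2205  0.1001] f [-0.07  0.27 -1.19] m [-0.004 -0.027 -0.009] w 0.332 g 68.9
lift t 7.4 p [ 0.4267 -0.2203  0.3089] f [ 0.61 -0.19 -0.81] m [ 0.03  -0.029  0.034] w 0.331 g 69.0
401 137
```

View pics/crop2.png

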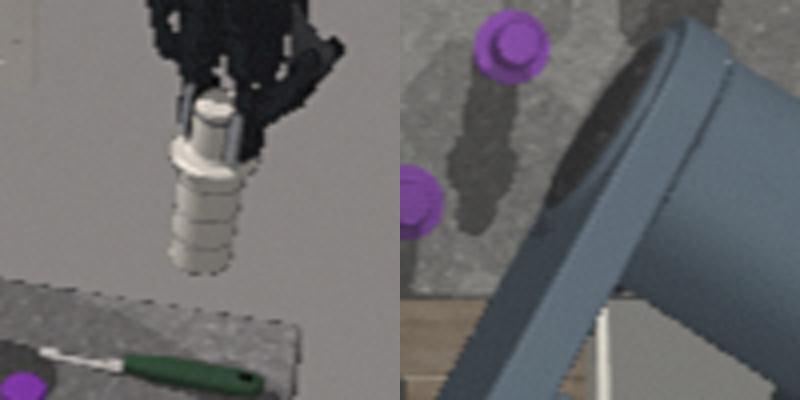

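The side crop shows the white pusher held upright between the fingers and clear of everything. Now over the chute, then a gentle touch.

```bash
cat >> h.py <<'E'
TIP=.0794
def avg(n=3):
    F=[];M=[]
    for _ in range(n):
        F.append(manip.current_force());M.append(manip.current_ft_torque()); manip.dwell(.02)
    return np.mean(F,0),np.mean(M,0)
def lower(x,y,z0,zmin,step=.0007,thr=3.,f0=0.,sp=.02):
    z=z0
    while z>zmin:
        z-=step; manip.move_l((x,y,z),max_speed=sp)
        if manip.current_force()[2]-f0>thr: return z,True
    return z,False
E
python3 - <<'E'
from h import *
x,y=.6262,.0355
manip.move_l((x,y,.31),max_speed=.2)
manip.move_l((x,y,.203+TIP),max_speed=.06)
manip.dwell(.2)
f0,m0=avg(5); print('base',f0,m0); np.save('base.npy',[f0,m0])
st('pre')
z,c=lower(x,y,.203+TIP,.194+TIP,f0=f0[2]); st('low'); f,m=avg(5)
print(z-TIP,c,f-f0,m-m0,manip.current_time())
E
```

```text
base [ 0.35082771 -0.37508377 -0.83193161] [ 0.0018573   0.00103131 -0.0225875 ]
pre t 10.17 p [0.6263 0.0355 0.2827] f [ 0.24  0.16 -0.84] m [ 0.031  0.026 -0.03 ] w 0.338 g 69.0
low t 13.42 p [0.6262 0.0355 0.2733] f [ 0.54  0.44 -0.47] m [ 0.029 -0.017 -0.018] w 0.33 g 69.0
0.19390000000000027 False [-0.19276258  0.46996139  0.09403858] [0.01422202 0.01585981 0.03744273] 13.5
```

```bash
cat >> h.py <<'E'
def push(x,y,z,zend,step=.001,fmax=20,k=.00006,sp=.02,lat=10):
    f0=np.load('base.npy')[0]; n=0
    while z>zend+1e-6:
        z=max(z-step,zend); manip.move_l((x,y,z),max_speed=sp); n+=1
        f=np.array(manip.current_force())-f0; l=np.hypot(f[0],f[1])
        if l>1.5: x+=k*f[0]; y+=k*f[1]
        if n%3==0 or f[2]>3: print(round(manip.current_time(),1),'tip',round(z-TIP,4),'xy',round(x,4),round(y,4),'f',np.round(f,1),'m',np.round(manip.current_ft_torque(),2),'err',np.round((np.array(manip.current_ee_pos())-(x,y,z))*1e3,1))
        if f[2]>fmax or l>lat: print('STOP'); break
    return x,y,z
E
python3 - <<'E'
from h import *
push(.6262,.0355,.1939+TIP,.184+TIP,fmax=7,lat=5)
E
```

```text
14.2 tip 0.1909 xy 0.6262 0.0355 f [-0.2  0.6  0.5] m [-0.01 -0.    0.04] err [-0.   0.  -0.1]
15.0 tip 0.1879 xy 0.6262 0.0355 f [-0.2  0.3 -0.3] m [ 0.   -0.   -0.03] err [-0.  -0.  -0.1]
15.8 tip 0.1849 xy 0.6262 0.0355 f [-0.   0.   0.6] m [0.03 0.03 0.07] err [-0.  -0.  -0.1]
```

```bash
python3 - <<'E'
from h import *
im,_=snap('side','side2'); u,v=proj('side',(.626,.0355,.2)).astype(int)
cv2.imwrite('pics/crop3.png',cv2.resize(im[v-50:v+50,u-60:u+60,::-1],None,fx=5,fy=5,interpolation=cv2.INTER_CUBIC))
E
```

```text
(no output)
```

View pics/crop3.png

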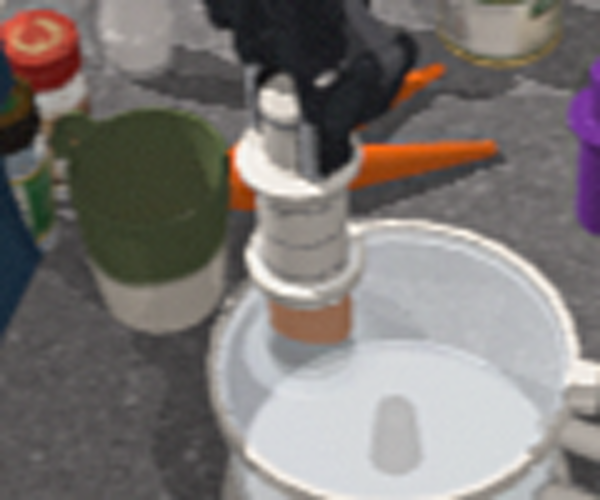

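The pusher is inside the white collar at crop (300,280), with the carrot just below it. Now pressing it through.

```bash
python3 - <<'E'
from h import *
x,y,z=push(.6262,.0355,.1839+TIP,.130+TIP,fmax=20,step=.0012,lat=8)
print(x,y,z)
E
```

```text
16.3 tip 0.1827 xy 0.6262 0.0355 f [-0.5  0.2  5.8] m [-0.02  0.11  0.  ] err [ 0.3 -0.   0.6]
16.6 tip 0.1815 xy 0.6261 0.0355 f [-1.9 -0.3  8. ] m [-0.02  0.15 -0.02] err [0.4 0.  0.8]
16.8 tip 0.1803 xy 0.6261 0.0355 f [-0.7 -0.2  7.6] m [-0.02  0.08 -0.03] err [ 0.4 -0.   0.9]
17.1 tip 0.1791 xy 0.6261 0.0355 f [-0.4  1.   8.4] m [-0.06  0.12 -0.06] err [ 0.4 -0.   0.9]
17.3 tip 0.1779 xy 0.6261 0.0355 f [-0.3  0.4  8.6] m [-0.09  0.12  0.03] err [ 0.4 -0.1  0.9]
17.6 tip 0.1767 xy 0.6261 0.0355 f [-1.1 -0.1  6.8] m [-0.05  0.09  0.03] err [ 0.4 -0.1  1. ]
17.8 tip 0.1755 xy 0.6261 0.0355 f [-0.5 -0.1  7.3] m [-0.11  0.12 -0.01] err [ 0.4 -0.1  0.9]
18.1 tip 0.1743 xy 0.6261 0.0355 f [-0.2  0.   9.3] m [-0.16  0.15  0.02] err [ 0.4 -0.1  1. ]
18.3 tip 0.1731 xy 0.6261 0.0355 f [-1.1  0.6  8.4] m [-0.08  0.12  0.06] err [ 0.4 -0.1  1. ]
18.6 tip 0.1719 xy 0.626 0.0355 f [-1.8  0.3  9.1] m [-0.08  0.07  0.01] err [ 0.6 -0.1  1. ]
18.8 tip 0.1707 xy 0.626 0.0355 f [-0.4 -0.4  7.6] m [-0.1   0.06  0.  ] err [ 0.5 -0.1  1. ]
19.1 tip 0.1695 xy 0.626 0.0355 f [-0.7 -0.6  7.6] m [-0.16 
[... 1724 characters left out ...]
5]
23.8 tip 0.1467 xy 0.626 0.0354 f [ 0.7 -0.4  4.9] m [-0.19 -0.33  0.02] err [ 0.3 -0.1  0.2]
24.1 tip 0.1455 xy 0.626 0.0354 f [ 1.3 -0.5  4.1] m [-0.25 -0.4   0.02] err [ 0.1 -0.1 -0. ]
24.3 tip 0.1443 xy 0.6261 0.0355 f [1.5 0.9 2.1] m [-0.07 -0.44 -0.02] err [-0.1 -0.  -0.3]
25.1 tip 0.1407 xy 0.6261 0.0356 f [1.2 1.3 0.2] m [ 0.01  0.02 -0.03] err [-0.2 -0.1 -0.3]
25.8 tip 0.1371 xy 0.6261 0.0356 f [-0.6  0.8 -0.3] m [ 0.   -0.    0.01] err [-0.  -0.  -0.1]
26.6 tip 0.1335 xy 0.6261 0.0356 f [-0.5 -0.1 -0.1] m [-0.04  0.01  0.06] err [-0.1 -0.  -0.1]
27.3 tip 0.13 xy 0.6261 0.0356 f [0.2 0.  0.3] m [-0.    0.06  0.03] err [-0.  -0.  -0.1]
0.6261362500222489 0.03564462742324441 0.2094
```

Carrot released. Seating the flange, then releasing and backing off.

```bash
python3 - <<'E'
from h import *
x,y,z=push(.6261,.0356,.130+TIP,.1235+TIP,fmax=4,step=.0006,k=0,lat=6)
st('seat')
manip.set_gripper(.75); st('open')
manip.move_l((x,y,z+.09),max_speed=.08); st('up')
manip.move_l((.45,-.05,.35),max_speed=.25); st('away')
im,_=snap('side','side3'); t,_=snap('top','top3')
print([(np.round(r['at'],3),r['confidence']) for c in('side','top') for r in manip.look_for(c,'carrot')])
u,v=proj('side',(.6,.0355,.15)).astype(int); a=im[v-50:v+50,u-50:u+50]
u,v=proj('top',(.6,.0355,.15)).astype(int); b=t[v-50:v+50,u-50:u+50]
cv2.imwrite('pics/crop4.png',cv2.resize(np.hstack([a,b])[:,:,::-1],None,fx=4,fy=4,interpolation=cv2.INTER_CUBIC))
E
```

```text
28.1 tip 0.1282 xy 0.6261 0.0356 f [-0.4 -0.3  0.1] m [-0.   -0.02  0.02] err [-0. -0. -0.]
28.8 tip 0.1264 xy 0.6261 0.0356 f [-0.8  0.1 -0.5] m [ 0.03 -0.01  0.07] err [-0.   0.  -0.1]
29.1 tip 0.1258 xy 0.6261 0.0356 f [-1.4  0.4  4.1] m [-0.01  0.1  -0.01] err [0.1 0.  0.3]
STOP
seat t 29.05 p [0.6262 0.0356 0.2055] f [-1.06  0.01  3.25] m [-0.014  0.103 -0.005] w 0.335 g 69.4
open t 29.48 p [0.6261 0.0356 0.2051] f [-0.38 -0.63  0.18] m [-0.013 -0.015 -0.047] w 0.75 g 0.0
up t 30.76 p [0.6259 0.0356 0.2946] f [ 0.25  0.73 -0.25] m [0.006 0.02  0.01 ] w 0.752 g 0.0
away t 31.73 p [ 0.4506 -0.0498  0.3496] f [0.53 0.35 0.44] m [ 0.027 -0.015  0.016] w 0.751 g 0.0
[]
```

View pics/crop4.png

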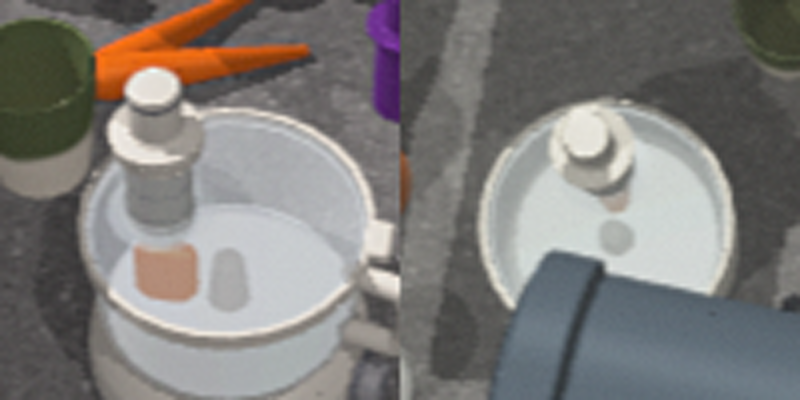

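The crop shows the carrot standing in the bowl at side crop (165,270). The pusher is home, with its flange on the mouth at (155,135).

```bash
python3 -c "
from h import *
print(manip.sign_off())"
```

```text
the job is handed in; nothing more can be done
None
```

The carrot has dropped into the bowl and the pusher is fully home with its flange on the chute's mouth; forces read at each step stayed below 10 N, and I handed the job in at about 32 s.

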